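Reset the microscope's light source under its push-latch cover

TASK

Reset the microscope's light source: press its push-latch cover so that it pops fully open, press the button beneath it all the way in and let it go, then swing the cover shut and press it down until it latches and stays shut. Work with closed fingers by pushing only: grasp and lift nothing, leave the light source standing where it is and do not disturb the slide box, jar, dish and eyepiece around it.

Things in the scene. Friction and masses are not known exactly. Their poses are not given: they have to be found in the camera images.
- unit: The light source: green metal box, white front plate, 200 (x) x 280 (y) x 100 mm high, about 3 kg, loose on the table. Origin: centre of its underside; x from front plate to back, y to its left along the 280 mm side, z up. In the middle of its top (z = 100) is a well 96 (x) x 84 (y) mm, floor 34 mm down, closed by the cover, a grey plate 92 (x) x 80 (y) x 4 mm.
- cover (a joint): Angle of the cover, rad: 0 (within 0.02) latched shut, flush with the unit's top; about 2.0 fully open, leaning out past upright; about -0.08 while pressed in. Hinged along its left (+y) edge, sprung open. Latched, it opens when its free-edge side is pressed in to the firm stop (6 mm, 3 to 8 N) and let go; it then swings fully open by itself in about 2 s.
- cover_press (a point): Where to press the cover: on its outer face, midway along, 60 mm from the hinge and 20 mm from the free edge, between two fine dark ribs; turns with the cover. Shut: at (0, -20, 100) mm in the unit's frame. To shut the open cover, push its outer face over from the +y side until it lies flat, press here to the stop and let go: it rises 6 mm and stays latched; one more press would open it.
- hinge (a point): Middle of the cover's hinge line, fixed on the unit at (0, 40, 98) mm in its frame; the line runs along the unit's x. The open cover stands up to about 73 mm above the unit's top, its upper edge about 33 mm to the +y side of the hinge; a light push of 1 to 3 N swings it over.
- button_top (a point): Centre of the top of the reset button: a black round cap, 26 mm across, in a round metal housing on the well's floor, at (0, -6, 88) mm in the unit's frame, so 12 mm below the unit's top; moves with the cap.
- button (a joint): How far the button is pressed, in m: 0 out, 0.005 all the way in; springs back when let go; needs about 5 N.
- slide_box: Bystander: white slide box 75 x 28 x 22 mm lying on the unit's top, on the side of the cover's free edge (about 105 mm to the -y side of the unit's middle). Origin: centre of its underside.
- jar: Bystander: small amber specimen jar, 40 mm across, 55 mm high, on the table beside the unit. Origin: centre of its underside.
- dish: Bystander: closed flat glass dish, 90 mm across, 16 mm high, on the table beside the unit. Origin: centre of its underside.
- eyepiece: Bystander: black microscope eyepiece, 38 mm across, 55 mm high, standing on the table beside the unit. Origin: centre of its underside.

How it is judged:
By the outcome, as a careful person would: the job done as asked, in the order asked, and still so for the second after the job is handed in, with the robot touching nothing.
It also fails if it takes over 53 s, if anything falls off the work surface, if the arm or the gripper's body presses on something with over 40 N, if the wrist force passes 120 N, or if a joint passes its speed limit or range.

ROBOT

A 7-joint arm with a two-finger parallel gripper is mounted at the origin on the work surface. World frame = base frame: x ahead of the robot, y to its left, z up, the work surface at z = 0. Lengths are in m, angles in rad, forces in N, time in s.
With the tool pointing down it reaches from about 0.4 to 0.85 m from the base axis. Payload 4.5 kg.
Tool frame: the origin (TCP) lies on the mounting face of the last link; the fingertips stand 166 mm ahead of it and the grasp point (between the pads) lies 147 mm ahead of it; z points along the fingers, y is the line along which they close (so a half turn about z gives the same grasp; the last joint's range is limited). The gripper opens to 88 mm and grips with 3 to 60 N. Pads are 18 mm wide; open, the fingers measure 123 mm over their backs; the gripper's body (75 mm by 187 mm) begins 45 mm behind the grasp point.
Start: joints at [-1.205, 0.689, -0.195, 1.565, 0.157, 0.902, -0.215], TCP at [0.204, 0.591, 0.405] pointing down, gripper open.
Joint ranges: [-3.01, 3.01], [-0.46, 2.08], [-1.47, 1.51], [0.13, 2.56], [-1, 4.14], [0.04, 2.09], [-2.66, 2.66]. Speed limits (rad/s): [2.57, 2.57, 3.14, 3.14, 3.14, 3.14, 3.14].

INTERFACE

Orientations are given as a unit quaternion [x, y, z, w].
In Python, from plant import r, snapshot gives the robot as it stands. The module is installed in compiled form; this text tells all that it offers.
- The arm moves only by the tool move_arm, never from a script. Its argument "rows" is a list of rows, each a list of 5 numbers: the shift along the tool's x, y, z in m, then the turn about the tool's z in rad, then the finger opening in m, from 0 to 0.0881. In form: [[dx, dy, dz, spin, claw], ...]. A call has 1 to 10 rows; each row shifts and turns the commanded pose from where the row before left it, along the tool's axes as they then stand; what a row does not reach is not made up. A row lasts 1/12 s, in which the tool goes at most 41.7 mm and 7.16 degrees, less where a joint would pass 70% of its speed; a pose out of reach is approached as far as the arm can. A call with a gripper value outside its range is refused whole. The fingers move at their own pace and stop on an object; "newtons" is the grip in N (left out, the last holds). Time passes only in rows, so rows that do not move let the fingers close. It gives the time, the measured TCP pose, the force, the opening and the grip force at its end, in the units of the state.
- r.get_state(): the state, without advancing time (a new reading comes with each control period).
- snapshot(name): name is "side" or "top"; returns a dict with "color" (420x560x3 uint8, red, green, blue), "depth" (420x560 float32, m along the optical axis (not along the pixel's ray), 0 where there is no reading), "mtx" (3x3 intrinsics, pixels), "eye" and "orientation" of the camera in the world. Camera axes: x right, y up, looking along -z (the intrinsics and any distortion apply to the point x, -y, -z); pixel columns grow to the right and rows downward; lengths in m; the calibration is good to about 2 mm. A picture is of the moment at which its call begins.
- r.finish_job(): hands the job in; it is judged then, once.
The state is a dict: "clock": time; "q": joint angles; "qd": joint speeds; "joint_torque": joint torques, N m; "tool_pos": TCP position; "eef_rot": TCP orientation; "contact_force": force on the tool from outside, world axes, zero at the start; "moment": the same for the moment, N m; "opening": opening from 0.0 (shut) to 1.0 (fully open); "finger_force": force on a finger pad.
Only numpy, scipy, OpenCV 4.12 (cv2) and the standard library are available. Lean on these libraries where they do the work, as an engineer would, in place of code of your own. Each camera call takes 0.05 s, during which the arm holds its last target. There are 200 camera calls.

## Working session

There is one attempt and no reset: what is moved stays moved. The work goes in short steps, Python scripts to look and compute and a tool call to move; the robot and the scene stay as the last step left them, time stands still between calls to the robot, and variables do not carry over. Pictures are saved under pics/ and viewed, at most 10 in all, crops included, and the job is handed in when it is done.

Besides the shell and the picture viewer there is one more tool, called after "Request:" as a command line: name --pt "numbers of a row" for each row, then --argument value for the rest. move_arm: Moves the arm, as the interface text tells. Its arguments: {"type":"object","properties":{"rows":{"type":"array"},"newtons":{"type":"number"}},"required":["rows"]}

```bash
mkdir -p pics
cat > h.py <<'E'
import numpy as np,cv2
from plant import r,snapshot
from scipy.spatial.transform import Rotation as R
def pts(s):
    K=s["mtx"];d=s["depth"];v,u=np.indices(d.shape)
    c=np.stack([(u-K[0,2])/K[0,0]*d,-(v-K[1,2])/K[1,1]*d,-d],-1)
    return c@R.from_quat(s["orientation"]).as_matrix().T+np.array(s["eye"])
def save(s,n): cv2.imwrite("pics/"+n,s["color"][...,::-1])
E
python3 - <<'E'
from h import *
st=r.get_state();print({k:np.round(v,3) for k,v in st.items()})
ims=[]
for n in("top","side"):
    s=snapshot(n);np.save(n+".npy",s,allow_pickle=True);print(n,np.shape(s["orientation"]),s["eye"],s["orientation"],s["mtx"],s.keys());save(s,n+"0.png")
    p=pts(s);print(p[::70,::80].round(2).tolist())
E
```

```text
{'clock': np.float64(0.0), 'q': array([-1.205,  0.69 , -0.195,  1.566,  0.157,  0.902, -0.215]), 'qd': array([-0.001,  0.001, -0.001,  0.002,  0.001,  0.001,  0.   ]), 'joint_torque': array([ 1.0000e-03, -5.2757e+01, -1.2670e+00, -1.5343e+01, -5.3000e-02,
        7.0000e-03,  0.0000e+00]), 'tool_pos': array([0.204, 0.591, 0.404]), 'eef_rot': array([ 0.165,  0.986, -0.001, -0.   ]), 'contact_force': array([ 0.198, -0.026, -0.634]), 'moment': array([ 0.007, -0.002,  0.002]), 'finger_force': np.float64(0.0), 'opening': np.float64(1.0)}
top (4,) [0.40748645 0.06007217 1.04739999] [ 0.05238965 -0.06495334 -0.70335033  0.70592826] [[476.85748525   0.         287.58705391]
 [  0.         476.85748525 221.33277678]
 [  0.           0.           1.        ]] dict_keys(['color', 'depth', 'mtx', 'eye', 'orientation'])
[[[1.62, 1.21, -0.75], [1.63, 0.88, -0.75], [1.63, 0.55, -0.74], [1.64, 0.23, -0.75], [1.64, -0.1, -0.75], [1.65, -0.44, -0.76], [1.64, -0.77, -0.74]], [[0.94, 0.71, -0.0], [0.94, 0.53, 0.0], [0.94, 0.34, 0.0], [0.94, 0.15, 0.0], [0.94, -0.03, 0.0], [1.33, -0.42, -0.75], [1.34, -0
[... 1010 characters left out ...]
.15, 0.04], [-0.14, 1.27, -0.0], [0.22, 1.07, 0.04], [0.52, 1.2, -0.0], [0.84, 1.17, -0.0], [1.49, 2.12, -0.3], [1.98, 2.09, -0.3]], [[-0.16, 0.59, 0.0], [0.06, 0.57, 0.0], [0.29, 0.55, 0.0], [0.52, 0.53, -0.0], [0.74, 0.5, 0.01], [1.54, 2.08, -0.76], [1.98, 1.87, -0.68]], [[-0.0, 0.21, 0.0], [0.17, 0.2, -0.0], [0.34, 0.19, -0.0], [0.52, -0.01, 0.12], [0.69, 0.16, -0.0], [0.86, 0.14, -0.0], [1.7, 1.21, -0.75]], [[0.1, -0.03, 0.01], [0.24, -0.03, 0.0], [0.38, -0.04, -0.0], [0.52, -0.05, -0.0], [0.66, -0.06, -0.0], [0.55, -0.67, 0.55], [0.94, -0.09, 0.0]], [[0.16, -0.18, 0.0], [0.28, -0.19, 0.0], [0.4, -0.2, 0.0], [0.52, -0.2, -0.0], [0.64, -0.22, 0.0], [0.76, -0.22, 0.0], [0.87, -0.24, 0.0]]]
```

View pics/top0.png

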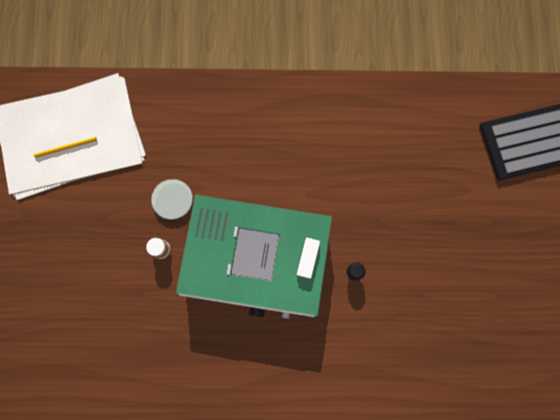

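View pics/side0.png

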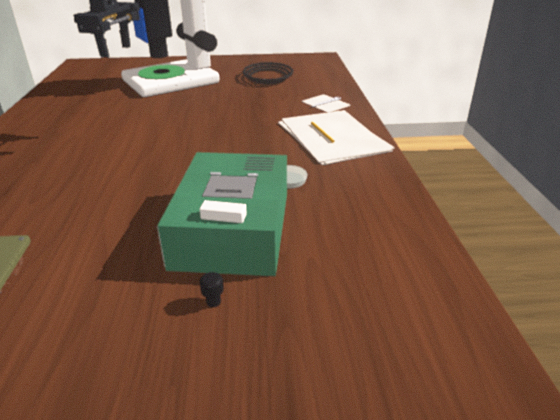

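The top view shows the unit at columns 178–331 and rows 195–315, with the cover at about (255,254). The hinge is on the left (+y), the slide box is at (309,258), and the jar, dish and eyepiece stand to either side. Next I'll measure poses.

Run:
```python
from h import *
for n in("top","side"):
    s=np.load(n+".npy",allow_pickle=True).item();p=pts(s)
    z=p[...,2]; m=(z>.09)&(z<.112)&(p[...,0]>.3)&(p[...,0]<.8)&(abs(p[...,1]-.08)<.25)
    m=cv2.morphologyEx(m.astype(np.uint8),cv2.MORPH_OPEN,np.ones((3,3)))
    q=p[m>0]; c,sz,a=cv2.minAreaRect((q[:,:2]*1000).astype(np.float32)); print(n,"unit",c,sz,a,np.median(q[:,2]))
    hsv=cv2.cvtColor(s["color"],cv2.COLOR_RGB2HSV)
    g=cv2.morphologyEx(m*((hsv[...,1]<60)&(hsv[...,2]<200)).astype(np.uint8),cv2.MORPH_OPEN,np.ones((5,5)))
    _,L,S,C=cv2.connectedComponentsWithStats(g);k=1+S[1:,4].argmax();q=p[L==k]
    print("cover",cv2.minAreaRect((q[:,:2]*1000).astype(np.float32)),S[k],np.median(q[:,2]))
    w=(hsv[...,1]<60)&(z>.11)&(z<.14)&(p[...,0]>.3)&(p[...,0]<.8)&(abs(p[...,1]-.08)<.25)
    q=p[w];print("box",np.median(q,0),q[:,1].min(),q[:,1].max())
```

```text
top unit (499.3814392089844, 109.27381896972656) (280.71148681640625, 203.45455932617188) 81.1220474243164 0.09957981045023423
cover ((501.33111572265625, 108.89400482177734), (80.09013366699219, 93.5743637084961), 81.19603729248047) [ 232  229   46   51 1814] 0.09993007828447159
box [0.49063143 0.00392596 0.12126071] -0.01826819506789583 0.025245973930877866
side unit (502.2577819824219, 107.02584075927734) (285.9856262207031, 203.52902221679688) 81.06238555908203 0.09987885502144342
cover ((503.59613037109375, 113.93920135498047), (98.67063903808594, 94.85331726074219), 80.95067596435547) [ 203  172   54   26 1105] 0.10028333165628506
box [ 0.49519119 -0.00538824  0.1212195 ] -0.02243065885688622 0.021757245763214916
```

Request:
move_arm --pt "-0.022 -0.019 0 0 0" --pt "-0.022 -0.019 0 0 0" --pt "-0.022 -0.019 0 0 0" --pt "-0.022 -0.019 0 0 0" --pt "-0.022 -0.019 0 0 0" --pt "-0.022 -0.019 0 0 0" --pt "-0.022 -0.019 0 0 0" --pt "-0.022 -0.019 0 0 0" --pt "-0.022 -0.019 0 0 0" --pt "-0.022 -0.019 0 0 0" --newtons 20

```text
clock: 0.93
tool_pos: [0.3501, 0.3382, 0.4045]
eef_rot: [0.165, 0.986, -0.0, -0.0]
contact_force: [-0.1, 1.0, 0.7]
opening: 0.266
finger_force: 0.0
```

Request:
move_arm --pt "-0.022 -0.019 0 0 0" --pt "-0.022 -0.019 0 0 0" --pt "-0.022 -0.019 0 0 0" --pt "-0.022 -0.019 0 0 0" --pt "-0.022 -0.019 0 0 0" --pt "-0.022 -0.019 0 0 0" --pt "-0.022 -0.019 0 0 0" --pt "-0.022 -0.019 0 0 0" --pt "-0.022 -0.019 0 0 0" --pt "-0.022 -0.019 0 0 0"

```text
clock: 1.77
tool_pos: [0.4962, 0.0869, 0.4045]
eef_rot: [0.165, 0.986, -0.0, -0.0]
contact_force: [0.3, 1.0, -0.3]
opening: 0.004
finger_force: 0.0
```

Request:
move_arm --pt "0 0 0 0.117 0" --pt "0 0 0 0.117 0" --pt "0 0 0 0.117 0" --pt "0 0 0 0.117 0" --pt "0 0 0 0.117 0" --pt "0 0 0 0.117 0" --pt "0 0 0 0.117 0" --pt "0 0 0 0.117 0" --pt "0 0 0 0.117 0" --pt "0 0 0 0.117 0"

```text
clock: 2.6
tool_pos: [0.4956, 0.0884, 0.4045]
eef_rot: [0.684, 0.729, -0.0, -0.0]
contact_force: [0.2, 0.7, 0.4]
opening: 0.003
finger_force: 0.0
```

Request:
move_arm --pt "0 0 0.02 0.117 0" --pt "0 0 0.02 0.107 0" --pt "0 0 0.02 0 0" --pt "0 0 0.02 0 0" --pt "0 0 0 0 0"

```text
clock: 3.02
tool_pos: [0.4945, 0.0884, 0.3217]
eef_rot: [0.76, 0.65, -0.003, -0.002]
contact_force: [-0.7, -1.0, -0.3]
opening: 0.003
finger_force: 0.0
```

Request:
move_arm --pt "0.0 0.001 0.015 0 0" --pt "0.001 0.001 0.015 0 0" --pt "0 0.001 0.012 0 0" --pt "0 0 0.008 0 0" --pt "0 0 0.002 0 0" --pt "0 0 0.001 0 0" --pt "0 0 0.001 0 0" --pt "0 0 0 0 0"

```text
clock: 3.68
tool_pos: [0.4991, 0.0889, 0.2713]
eef_rot: [0.76, 0.65, 0.0, 0.0]
contact_force: [-0.8, 0.7, 0.2]
opening: 0.006
finger_force: 0.0
```

Request:
move_arm --pt "0 0 0.001 0 0" --pt "0 0 0.001 0 0" --pt "0 0 0 0 0"

```text
clock: 3.93
tool_pos: [0.4989, 0.0889, 0.2688]
eef_rot: [0.76, 0.65, 0.0, 0.0]
contact_force: [-0.3, -0.2, 0.2]
opening: 0.006
finger_force: 0.0
```

Request:
move_arm --pt "0 0 0.002 0 0" --pt "0 0 0.002 0 0" --pt "0 0 0.001 0 0" --pt "0 0 0 0 0"

```text
clock: 4.27
tool_pos: [0.4991, 0.0888, 0.2638]
eef_rot: [0.76, 0.65, 0.0, 0.0]
contact_force: [-0.6, 0.2, 3.8]
opening: 0.005
finger_force: 1.9
```

Request:
move_arm --pt "0 0 0.001 0 0" --pt "0 0 0.001 0 0" --pt "0 0 0 0 0"

```text
clock: 4.52
tool_pos: [0.4991, 0.0889, 0.262]
eef_rot: [0.76, 0.65, 0.0, 0.0]
contact_force: [-0.9, -0.6, 7.0]
opening: 0.003
finger_force: 3.4
```

Request:
move_arm --pt "0 0 0.001 0 0" --pt "0 0 0.001 0 0" --pt "0 0 0 0 0"

```text
clock: 4.77
tool_pos: [0.4991, 0.0889, 0.261]
eef_rot: [0.76, 0.65, 0.001, 0.0]
contact_force: [-2.6, 0.3, 19.1]
opening: 0.006
finger_force: 9.3
```

Request:
move_arm --pt "0 0 0.001 0 0" --pt "0 0 0.0 0 0"

```text
clock: 4.93
tool_pos: [0.499, 0.0888, 0.2607]
eef_rot: [0.76, 0.65, 0.001, 0.0]
contact_force: [-3.8, -0.2, 25.2]
opening: 0.002
finger_force: 12.3
```

Request:
move_arm --pt "0 0 -0.015 0 0" --pt "0 0 -0.03 0 0" --pt "0 0 -0.035 0 0" --pt "0 0 -0.035 0 0" --pt "0 0 0 0 0" --pt "0 0 0 0 0" --pt "0 0 0 0 0" --pt "0 0 0 0 0" --pt "0 0 0 0 0" --pt "0 0 0 0 0"

```text
clock: 5.77
tool_pos: [0.4986, 0.0888, 0.3725]
eef_rot: [0.76, 0.65, -0.001, -0.001]
contact_force: [0.1, 0.2, 0.2]
opening: 0.005
finger_force: 0.0
```

Request:
move_arm --pt "0 0 0 0 0" --pt "0 0 0 0 0" --pt "0 0 0 0 0" --pt "0 0 0 0 0" --pt "0 0 0 0 0" --pt "0 0 0 0 0" --pt "0 0 0 0 0" --pt "0 0 0 0 0" --pt "0 0 0 0 0" --pt "0 0 0 0 0"

```text
clock: 6.6
tool_pos: [0.4989, 0.0889, 0.3737]
eef_rot: [0.76, 0.65, 0.0, -0.0]
contact_force: [-0.7, 0.4, -0.5]
opening: 0.009
finger_force: 0.0
```

Run:
```python
from h import *
for n in("top","side"):
    s=snapshot(n);np.save(n+"1.npy",s,allow_pickle=True);save(s,n+"1.png")
st=r.get_state();print(st["clock"],st["contact_force"])
a=cv2.imread("pics/top1.png")[170:340,150:370];b=cv2.imread("pics/side1.png")[100:310,130:330]
a=cv2.resize(a,(440,420*1));b=cv2.resize(b,(360,420));cv2.imwrite("pics/c1.png",np.hstack([a,b]))
```

```text
6.7 [0.93931467 0.26298978 0.71566491]
```

View pics/c1.png

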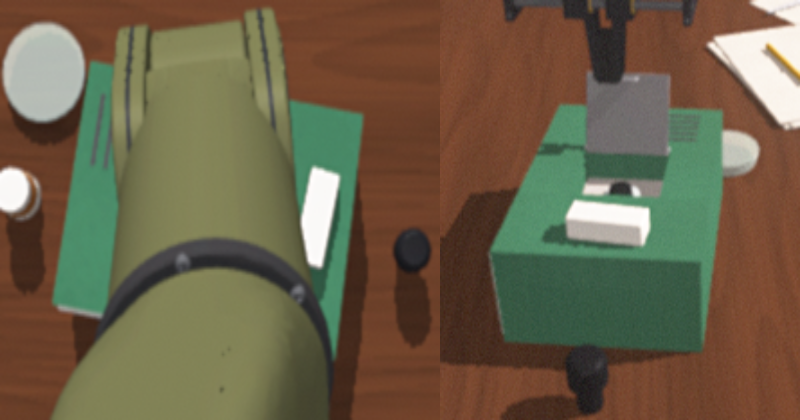

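The right half shows the cover standing open at crop (627,112) and the dark button in the well at about (622,190). The surroundings are undisturbed.

Run:
```python
from h import *
s=snapshot("side");p=pts(s)-[.501,.109,0];c,sn=np.cos(-.155),np.sin(-.155)
ux=p[...,0]*c+p[...,1]*sn;uy=-p[...,0]*sn+p[...,1]*c;z=p[...,2]
hsv=cv2.cvtColor(s["color"],cv2.COLOR_RGB2HSV)
m=(abs(ux)<.048)&(abs(uy)<.045)&(z<.097)&(z>.05)
b=m&(hsv[...,2]<60)
print("black",b.sum(),np.c_[ux[b],uy[b],z[b]].round(3)[::4].tolist())
g=m&(hsv[...,2]>100)&(hsv[...,1]<60);print("metal",g.sum(),np.c_[ux[g],uy[g],z[g]].round(3)[::8].tolist())
v=(abs(ux)<.045)&(z>.11)&(z<.2)&(uy>.03)&(uy<.09);q=np.c_[uy[v],z[v]];print(len(q),np.polyfit(q[:,1],q[:,0],1),q.max(0))
t=(abs(z-.1)<.005)&(hsv[...,1]>100)&(abs(ux)<.2)&(abs(uy)<.2)
print(cv2.minAreaRect((p[t][:,:2]*1000).astype(np.float32)))
```

```text
black 43 [[-0.004, -0.002, 0.087], [0.004, -0.0, 0.085], [-0.003, -0.005, 0.086], [0.005, -0.007, 0.087], [-0.006, -0.012, 0.088], [0.002, -0.012, 0.088], [0.009, -0.009, 0.087], [-0.002, -0.014, 0.087], [0.006, -0.013, 0.086], [-0.003, -0.016, 0.086], [0.008, -0.015, 0.086]]
metal 323 [[-0.04, 0.04, 0.069], [-0.038, 0.041, 0.066], [-0.021, 0.04, 0.067], [-0.005, 0.041, 0.067], [0.012, 0.041, 0.068], [-0.043, 0.035, 0.066], [-0.026, 0.034, 0.068], [-0.01, 0.037, 0.067], [0.006, 0.037, 0.067], [0.022, 0.04, 0.067], [0.039, 0.04, 0.067], [-0.034, 0.031, 0.067], [-0.018, 0.035, 0.066], [0.013, 0.032, 0.068], [0.029, 0.036, 0.067], [-0.044, 0.029, 0.066], [-0.027, 0.027, 0.067], [0.011, 0.031, 0.067], [0.028, 0.031, 0.067], [-0.045, 0.023, 0.067], [-0.028, 0.023, 0.067], [0.01, 0.026, 0.067], [0.026, 0.029, 0.066], [0.042, 0.03, 0.066], [-0.032, 0.02, 0.067], [-0.009, -0.008, 0.085], [0.023, 0.023, 0.067], [0.039, 0.026, 0.066], [-0.033, 0.016, 0.067], [-0.013, 0.002, 0.077], [0.023, 0.02, 0.067], [0.039, 0.021, 0.067], [-0.033, 0.014, 0.066], [-0.012, -0.005, 0.079], [0.023, 0.019, 0.065], [0.04, 0.018, 0.067], [-0.023, 0.008, 0.068], [0.02, -0.004, 0.077], [0.033, 0.013, 0.067], [0.021, 0.007, 0.068], [0.037, 0.008, 0.068]]
1370 [ 0.43464877 -0.00558235] [0.07383511 0.17576875]
((2.8459396362304688, -4.482666015625), (279.2777099609375, 199.56625366210938), 81.04876708984375)
```

Request:
move_arm --pt "0.007 0 0.01 0 0" --pt "0.006 0 0.025 0 0" --pt "0 0 0.025 0 0" --pt "0 0 0.025 0 0" --pt "0 0 0.02 0 0" --pt "0 0 0.01 0 0" --pt "0 0 0.002 0 0" --pt "0 0 0 0 0"

```text
clock: 7.42
tool_pos: [0.5009, 0.1019, 0.2562]
eef_rot: [0.76, 0.65, -0.0, -0.0]
contact_force: [0.4, -1.0, 0.4]
opening: 0.009
finger_force: 0.0
```

Request:
move_arm --pt "0 0 0.002 0 0" --pt "0 0 0.002 0 0" --pt "0 0 0.002 0 0" --pt "0 0 0 0 0"

```text
clock: 7.75
tool_pos: [0.5014, 0.1019, 0.2513]
eef_rot: [0.76, 0.65, 0.001, 0.0]
contact_force: [0.8, -0.6, 2.9]
opening: 0.006
finger_force: 1.4
```

Request:
move_arm --pt "0 0 0.001 0 0" --pt "0 0 0.001 0 0" --pt "0 0 0 0 0"

```text
clock: 8.0
tool_pos: [0.5015, 0.1019, 0.2491]
eef_rot: [0.76, 0.65, 0.001, 0.0]
contact_force: [0.5, -0.2, 3.6]
opening: 0.009
finger_force: 2.2
```

Request:
move_arm --pt "0 0 0.001 0 0" --pt "0 0 0 0 0"

```text
clock: 8.17
tool_pos: [0.5015, 0.1019, 0.2484]
eef_rot: [0.76, 0.65, 0.001, 0.0]
contact_force: [0.7, 0.9, 8.1]
opening: 0.009
finger_force: 4.3
```

Request:
move_arm --pt "0 0 0.001 0 0" --pt "0 0 0 0 0"

```text
clock: 8.33
tool_pos: [0.5014, 0.1018, 0.2483]
eef_rot: [0.76, 0.65, 0.001, 0.0]
contact_force: [-1.3, -0.4, 18.2]
opening: 0.004
finger_force: 8.8
```

Request:
move_arm --pt "0 0 0.001 0 0" --pt "0 0 0 0 0" --pt "0 0 -0.01 0 0" --pt "0 0 -0.015 0 0" --pt "0 0 -0.025 0 0" --pt "0 0 -0.03 0 0" --pt "0 0 -0.03 0 0" --pt "0 0 -0.03 0 0" --pt "0.01 0 -0.005 0 0" --pt "0.02 0 0 0 0"

```text
clock: 9.17
tool_pos: [0.5057, 0.1293, 0.3926]
eef_rot: [0.761, 0.648, 0.001, 0.001]
contact_force: [-0.1, 0.1, -0.5]
opening: 0.005
finger_force: 0.0
```

Request:
move_arm --pt "0.025 0 0 0 0" --pt "0.025 0 0 0 0" --pt "0.025 0 0 0 0" --pt "0.01 0 0.01 0 0" --pt "0 0 0.02 0 0" --pt "0 0 0.02 0 0" --pt "0 0 0.012 0 0" --pt "0 0 0 0 0" --pt "0 0 0 0 0"

```text
clock: 9.92
tool_pos: [0.5181, 0.2145, 0.3273]
eef_rot: [0.76, 0.65, -0.002, -0.0]
contact_force: [1.1, -0.3, 0.7]
opening: 0.002
finger_force: 0.0
```

```bash
cat > w.py <<'E'
from h import *
st=r.get_state();d=st["tool_pos"]-np.array([.501,.109,.166]);y=-.155
print("clock",st["clock"],"ux,uy,tip",(d[0]*np.cos(y)+d[1]*np.sin(y)).round(4),(-d[0]*np.sin(y)+d[1]*np.cos(y)).round(4),d[2].round(4),st["contact_force"].round(1))
E
python3 w.py
python3 - <<'E'
from h import *
s=snapshot("side");save(s,"s2.png");cv2.imwrite("pics/c2.png",cv2.resize(s["color"][60:310,120:340,::-1],(528,600)))
E
```

```text
clock 9.9167 ux,uy,tip 0.0006 0.1069 0.1613 [ 1.1 -0.3  0.7]
```

View pics/c2.png

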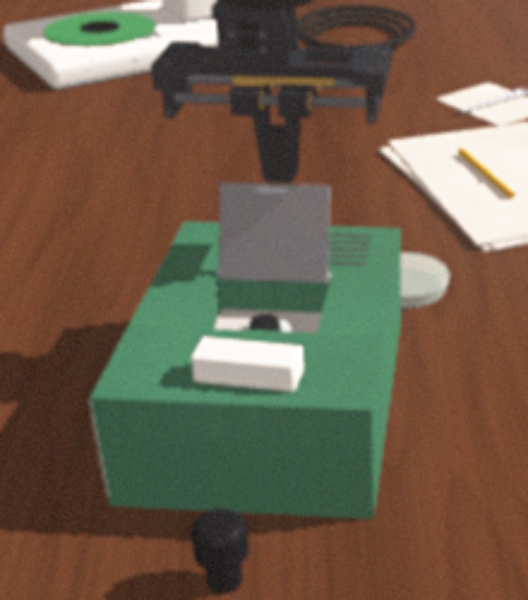

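The cover stands at crop (275,232), with the closed fingers just behind its top at (280,150). The button is out and the bystanders are untouched. Now I'll push the cover over.

Request:
move_arm --pt "-0.008 0 0.004 0 0" --pt "-0.008 0 0.001 0 0" --pt "-0.008 0 0 0 0" --pt "-0.008 0 0 0 0" --pt "-0.008 0 0 0 0" --pt "-0.008 0 0 0 0" --pt "-0.008 0 0 0 0" --pt "0 0 0 0 0"

```text
clock: 10.63
tool_pos: [0.51, 0.1577, 0.324]
eef_rot: [0.761, 0.649, -0.0, 0.0]
contact_force: [0.4, 0.6, 0.5]
opening: 0.006
finger_force: 0.5
```

```bash
python3 w.py
```

```text
clock 10.6333 ux,uy,tip 0.0013 0.0495 0.158 [0.4 0.6 0.5]
```

Request:
move_arm --pt "-0.007 0 0 0 0" --pt "-0.007 0 0.001 0 0" --pt "-0.008 0 0.002 0 0" --pt "-0.008 0 0.003 0 0" --pt "-0.007 0 0.005 0 0" --pt "-0.006 0 0.005 0 0" --pt "-0.006 0 0.006 0 0" --pt "-0.006 0 0.006 0 0"

```text
clock: 11.3
tool_pos: [0.5015, 0.1054, 0.2951]
eef_rot: [0.76, 0.65, 0.0, -0.0]
contact_force: [1.4, 4.2, 2.9]
opening: 0.007
finger_force: 2.1
```

```bash
python3 w.py
```

```text
clock 11.3 ux,uy,tip 0.0011 -0.0035 0.1291 [1.4 4.2 2.9]
```

Request:
move_arm --pt "-0.004 0 0.007 0 0" --pt "-0.004 0 0.007 0 0" --pt "-0.003 0 0.006 0 0" --pt "-0.003 0 0.005 0 0" --pt "0 0 0 0 0"

```text
clock: 11.72
tool_pos: [0.4994, 0.0933, 0.2714]
eef_rot: [0.759, 0.651, 0.001, -0.001]
contact_force: [-0.6, 8.1, 13.9]
opening: 0.006
finger_force: 7.1
```

```bash
python3 w.py
python3 - <<'E'
from h import *
s=snapshot("side");save(s,"s3.png");cv2.imwrite("pics/c3.png",cv2.resize(s["color"][60:310,120:340,::-1],(528,600)))
E
```

```text
clock 11.7167 ux,uy,tip 0.0009 -0.0157 0.1054 [-0.6  8.1 13.9]
```

View pics/c3.png

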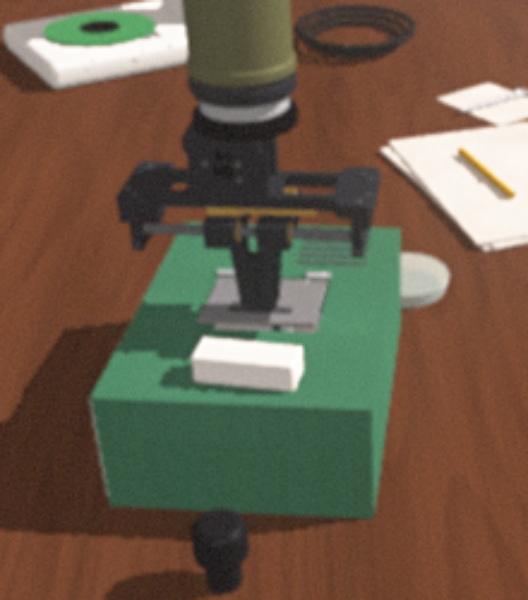

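The cover is nearly flat under the fingers at crop (262,305), the unit's corners have not moved, and the slide box is in place. I'll take off the sideways load and press on.

Request:
move_arm --pt "0.002 0 0 0 0" --pt "0 0 0 0 0"

```text
clock: 11.93
tool_pos: [0.4994, 0.0935, 0.2707]
eef_rot: [0.76, 0.65, -0.0, 0.0]
contact_force: [1.8, 2.4, 3.4]
opening: 0.0
finger_force: 1.4
```

Request:
move_arm --pt "0 0 0.001 0 0" --pt "0 0 0.001 0 0" --pt "0 0 0 0 0"

```text
clock: 12.18
tool_pos: [0.4995, 0.0933, 0.2682]
eef_rot: [0.76, 0.65, -0.001, -0.0]
contact_force: [-0.0, 1.2, 2.2]
opening: 0.01
finger_force: 1.3
```

```bash
python3 w.py
```

```text
clock 12.1833 ux,uy,tip 0.0009 -0.0157 0.1022 [-0.   1.2  2.2]
```

Request:
move_arm --pt "-0.002 0 0 0 0" --pt "-0.002 0 0 0 0" --pt "0 0 0.002 0 0" --pt "0 0 0.001 0 0" --pt "0 0 0.001 0 0" --pt "0 0 0 0 0"

```text
clock: 12.68
tool_pos: [0.4989, 0.0891, 0.2645]
eef_rot: [0.76, 0.65, -0.001, 0.0]
contact_force: [-0.6, -2.1, 3.4]
opening: 0.002
finger_force: 1.8
```

Request:
move_arm --pt "0 0 0.001 0 0" --pt "0 0 0.001 0 0" --pt "0 0 0 0 0"

```text
clock: 12.93
tool_pos: [0.4989, 0.0892, 0.2626]
eef_rot: [0.76, 0.65, -0.001, 0.0]
contact_force: [-0.9, -2.0, 2.7]
opening: -0.001
finger_force: 1.9
```

```bash
python3 w.py
```

```text
clock 12.9333 ux,uy,tip 0.001 -0.0199 0.0966 [-0.9 -2.   2.7]
```

Request:
move_arm --pt "0 0 0.001 0 0" --pt "0 0 0.001 0 0" --pt "0 0 0 0 0"

```text
clock: 13.18
tool_pos: [0.4989, 0.0891, 0.2614]
eef_rot: [0.76, 0.65, -0.0, 0.0]
contact_force: [-2.4, -2.8, 14.3]
opening: 0.01
finger_force: 7.1
```

Request:
move_arm --pt "0 0 0.001 0 0" --pt "0 0 0 0 0"

```text
clock: 13.35
tool_pos: [0.4988, 0.0892, 0.261]
eef_rot: [0.76, 0.65, -0.0, 0.0]
contact_force: [-3.6, -3.8, 20.2]
opening: 0.006
finger_force: 10.1
```

Request:
move_arm --pt "0 0 0.001 0 0" --pt "0 0 0 0 0" --pt "0 0 -0.004 0 0" --pt "0 0 -0.006 0 0" --pt "0 0 -0.01 0 0" --pt "0 0 -0.02 0 0" --pt "0 0 -0.03 0 0" --pt "0 0 -0.03 0 0" --pt "0 0 -0.03 0 0" --pt "0 0 0 0 0"

```text
clock: 14.18
tool_pos: [0.5006, 0.0905, 0.3938]
eef_rot: [0.76, 0.65, 0.005, 0.002]
contact_force: [0.9, 0.4, 0.8]
opening: 0.007
finger_force: 0.0
```

Request:
move_arm --pt "0 0 0 0 0" --pt "0 0 0 0 0" --pt "0 0 0 0 0" --pt "0 0 0 0 0" --pt "0 0 0 0 0" --pt "0 0 0 0 0" --pt "0 0 0 0 0" --pt "0 0 0 0 0" --pt "0 0 0 0 0" --pt "0 0 0 0 0"

```text
clock: 15.02
tool_pos: [0.4991, 0.0898, 0.3887]
eef_rot: [0.76, 0.65, 0.0, -0.0]
contact_force: [0.8, -0.1, -0.0]
opening: 0.009
finger_force: 0.0
```

```bash
python3 w.py
python3 - <<'E'
from h import *
s=snapshot("side");save(s,"s4.png");cv2.imwrite("pics/c4.png",cv2.resize(s["color"][60:310,120:340,::-1],(528,600)))
p=pts(s)-[.501,.109,0];c,sn=np.cos(-.155),np.sin(-.155)
ux=p[...,0]*c+p[...,1]*sn;uy=-p[...,0]*sn+p[...,1]*c;z=p[...,2]
hsv=cv2.cvtColor(s["color"],cv2.COLOR_RGB2HSV)
t=(abs(z-.1)<.005)&(hsv[...,1]>100)&(abs(ux)<.2)&(abs(uy)<.2)
print(cv2.minAreaRect((p[t][:,:2]*1000).astype(np.float32)))
m=(abs(ux)<.035)&(abs(uy+.005)<.03)&(z<.14);print(np.polyfit(uy[m],z[m],1),m.sum())
E
```

```text
clock 15.0167 ux,uy,tip 0.0011 -0.0192 0.2227 [ 0.8 -0.1 -0. ]
((3.0874481201171875, -4.49407958984375), (279.0455322265625, 199.00123596191406), 81.03105926513672)
[-0.01384379  0.10024744] 563
```

View pics/c4.png

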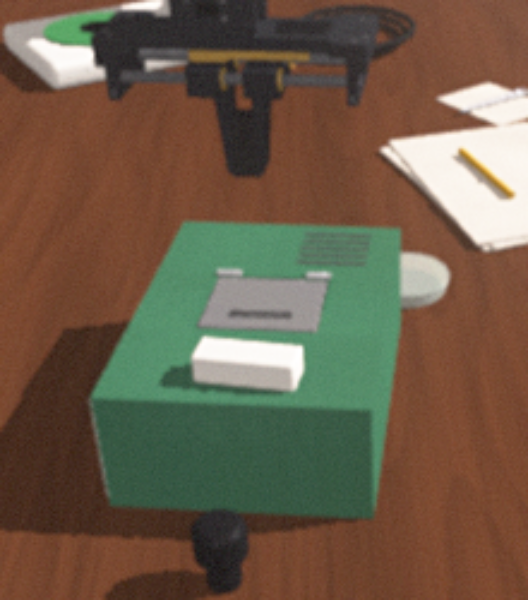

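The cover lies flush and latched at crop (262,303), and the unit and bystanders have not moved.

```bash
python3 -c "
from plant import r
print(r.finish_job())"
```

```text
the job is handed in; nothing more can be done
None
```

I pressed the cover open, pressed the button fully in and let it go, then swung the cover shut and latched it; the last picture shows it flush with the unit and bystanders unmoved, and I handed the job in at about 15 s (no verdict was returned).

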